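Clamp a leaded-glass panel on the light table

TASK

On the clamping board, push the framed glass panel along its guides, flat on the board, until it lies flush against the end stop; only then flip the handles of both toggle clamps inward so that each snaps over and presses its foot on the panel. It is all done by pushing: do not lift or tip the panel, and leave the other objects where they are.

Things in the scene. Friction and masses are not known exactly. Their poses are not given: they have to be found in the camera images.
- jig: fixed plywood clamping board 240 (x) x 380 (y) x 12 mm on the light table; its top is 52 mm above the bench. Origin: centre of its underside. x points along the guides towards the end stop (away from the robot), y left, z up. Two guide strips along x, 8 mm high, inner faces at y = +-69 mm, from x = -100 to +85 mm. Clamp pivots at x = 55, y = +-100 mm, outside the guides
- stop_face (a point): middle of the end stop's near face, at board x = 85, y = 0, 5 mm above the board's top; axes as the board's. The stop is 158 mm wide, 10 mm high
- panel_center (a point): centre of the loose leaded-glass panel in its grey metal frame, 100 (x) x 130 (y) x 10 mm, 0.25 to 0.5 kg, flat on the board between the guides with 4 mm play each side; x points roughly along the guides to the stop. It starts 20 to 55 mm short of the stop and slides. Home = far edge against the stop, this point 50 mm short of the stop face
- clamp_left (a joint): left toggle clamp's angle, rad: 0 open (handle leaning 35 deg outward, away from the panel), 0.61 centre (handle upright), 1.22 shut with its rubber foot pressing on the panel (handle 35 deg inward), 1.34 shut on nothing. A spring drives it away from the centre either way: 5 N at the grip starts it; past centre it snaps over. Turns about board x; the handle top moves to board -y (to the right) as it shuts
- clamp_left_grip (a point): middle of the left clamp's black handle grip, on the handle's axis 70 mm from the pivot; the grip is 18 mm thick, the handle ends 94 mm from the pivot
- clamp_left_pivot (a point): pivot of the left clamp, 32 mm above the board's top; axes as the board's. The clamp arm, rigid with the handle, is 50 mm long and reaches over the panel when shut; raised, it stands above and inward of the pivot, up to 55 mm higher
- clamp_right (a joint): right toggle clamp's angle, rad: 0 open (handle leaning 35 deg outward, away from the panel), 0.61 centre (handle upright), 1.22 shut with its rubber foot pressing on the panel (handle 35 deg inward), 1.34 shut on nothing. A spring drives it away from the centre either way: 5 N at the grip starts it; past centre it snaps over. Turns about board x; the handle top moves to board +y (to the left) as it shuts
- clamp_right_grip (a point): middle of the right clamp's black handle grip, on the handle's axis 70 mm from the pivot; the grip is 18 mm thick, the handle ends 94 mm from the pivot
- clamp_right_pivot (a point): pivot of the right clamp, 32 mm above the board's top; axes as the board's. The clamp arm, rigid with the handle, is 50 mm long and reaches over the panel when shut; raised, it stands above and inward of the pivot, up to 55 mm higher
- nail_tin: small round tin, diameter 46, height 34, standing on the clamping board's near left corner; origin at the centre of its underside (mm). To be left alone
- came_offcut: dark metal bar 70 x 12 x 10 lying on the clamping board's near right corner; origin at the centre of its underside (mm). To be left alone
- jar: glass jar with brass lid, diameter 64, height 85, standing on the light table; origin at the centre of its underside (mm). To be left alone
- solder_spool: black-flanged wire spool, diameter 56, height 42, standing on the light table; origin at the centre of its underside (mm). To be left alone
- brush: brush with a handle lying on the light table; origin at the centre of its underside (mm). To be left alone
- roundel: loose amber glass disc, diameter 64, 6 thick, on the light table; origin at the centre of its underside (mm). To be left alone
- hammer: hammer lying on the bench right of the light table; origin at the centre of its underside (mm). To be left alone

How it is judged:
On the way, in this order (a step that is already met when the one before it is completed fails the run):
1. the panel lies flush against the end stop while both clamps are still open (x of panel_center in the frame of stop_face above -0.0525 m and angle between the x axis of panel_center and the x axis of stop_face, either way round below 0.03 rad and value of joint each of clamp_left, clamp_right below 0.4 rad), for 0.2 s.
2. both clamps are snapped shut on the panel (value of joint clamp_left between 1.12 and 1.29 rad and contact force between each of clamp_left, clamp_right and panel above 1 N and value of joint clamp_right between 1.12 and 1.29 rad), for 0.2 s.
At the end, for the whole second after the job is handed in: The panel lies flat against the end stop (gap at most 2.5 mm, turned at most 0.03 rad), at rest, and both clamps are shut with their feet pressing on it (joints 1.12 to 1.29 rad, at least 1 N each) (all of step 2 and x of panel_center in the frame of stop_face above -0.0525 m and angle between the x axis of panel_center and the x axis of stop_face, either way round below 0.03 rad and linear speed of panel below 0.01 m/s and angle between panel_center's own z axis and vertical below 0.03 rad); the robot touches nothing.
It fails at once if the panel is lifted off the board or tipped up (height (world z) of panel_center above 0.067 m or angle between panel_center's own z axis and vertical above 0.12 rad).
It fails at once if a clamp is shut before the panel is home (x of panel_center in the frame of stop_face below -0.056 m and value of joint any of clamp_left, clamp_right above 0.9 rad).
It fails at once if another object is moved more than 25 mm (distance of any of nail_tin, came_offcut, jar, solder_spool, brush, roundel, hammer from where it was at the start of the episode above 0.025 m).
It also fails if it takes over 64 s, if anything falls off the work surface, if the arm or the gripper's body presses on something with over 40 N, if the wrist force passes 120 N, or if a joint passes its speed limit or range.

ROBOT

A 6-joint arm with a two-finger parallel gripper is mounted at the origin on the work surface. World frame = base frame: x ahead of the robot, y to its left, z up, the work surface at z = 0. Lengths are in m, angles in rad, forces in N, time in s.
With the tool pointing down it reaches from about 0.25 to 0.8 m from the base axis. Payload 8.5 kg.
Tool frame: the origin (TCP) lies midway between the tips of the shut fingers; the grasp point (between the pads) lies 19 mm behind it; z points along the fingers, y is the line along which they close (so a half turn about z gives the same grasp; the last joint's range is limited). The gripper opens to 85 mm and grips with 20 to 120 N. Pads are 22 mm wide; open, the fingers measure 114 mm over their backs; the gripper's body (76 mm by 85 mm) begins 54 mm behind the grasp point. The pads swing forward as they close: fully open they stand 13 mm farther back than shut.
Start: joints at [1.138, 0.238, -0.013, 1.319, 0, 1.571], TCP at [0.22, 0.477, 0.231] pointing down, gripper open.
Joint ranges: [-2.66, 2.66], [-1.03, 1.9], [-1.14, 1.46], [-1.82, 2.27], [-1.45, 1.34], [-3.14, 3.14]. Speed limits (rad/s): [2.22, 2.22, 2.79, 3.14, 3.14, 3.14].

INTERFACE

Orientations are given as a rotation vector (axis times angle).
In Python, from station import observe, capture, job_done gives the robot as it stands.
- The arm moves only by the shell command python3 -m handwheel 'ROWS' [OPENING] [FORCE]. ROWS is JSON, a list of rows, each an object with "linear": the shift along the tool's x, y, z in m, a list of three; "twist": the turn about the tool's z in rad. A call has 1 to 10 rows; each row shifts and turns the commanded pose from where the row before left it, along the tool's axes as they then stand; what a row does not reach is not made up. A row lasts 1/10 s, in which the tool goes at most 50 mm and 8.59 degrees, less where a joint would pass 70% of its speed; a pose out of reach is approached as far as the arm can. A call with a gripper value outside its range is refused whole. OPENING is the opening in per cent of the stroke, from 0 (shut) to 100 (fully open), set as the call begins (- or left out, the last holds). The fingers move at their own pace and stop on an object; FORCE is the grip in N (left out, the last holds). Time passes only in rows, so rows that do not move let the fingers close. It gives the time, the measured TCP pose, the force, the opening and the grip force at its end, in the units of the state.
- observe(): the state, without advancing time (a new reading comes with each control period).
- capture(name): name is "side" or "top" or "wrist"; returns a dict with "frame" (400x640x3 uint8, blue, green, red), "fx", "fy", "cx", "cy" (pixels), "dist_coeffs" ([k1, k2, p1, p2, k3] as OpenCV has them; the pictures are not rectified), "view" (4x4, takes a point from world to camera coordinates). Camera axes: x right, y down, z forward; pixel columns grow to the right and rows downward; lengths in m; the calibration is good to about 2 mm. A picture is of the moment at which its call begins. There is no depth.
- job_done(): hands the job in; it is judged then, once.
The state is a dict: "time": time; "joint_pos": joint angles; "joint_velocities": joint speeds; "joint_torque": joint torques, N m; "position": TCP position; "tool_rot": TCP orientation; "wrist_force": force on the tool from outside, world axes, zero at the start; "ft_torque": the same for the moment, N m; "gripper_width": finger opening in m; "gripper_force": force on a finger pad.
Only numpy, scipy, OpenCV 4.12 (cv2) and the standard library are available. Lean on these libraries where they do the work, as an engineer would, in place of code of your own. Each camera call takes 0.05 s, during which the arm holds its last target. There are 200 camera calls.

## Working session

There is one attempt and no reset: what is moved stays moved. The work goes in short steps, Python scripts to look and compute and a shell command to move; the robot and the scene stay as the last step left them, time stands still between calls to the robot, and variables do not carry over. Pictures are saved under pics/ and viewed, at most 10 in all, crops included, and the job is handed in when it is done.

```bash
mkdir -p pics; ls
python3 - <<'E'
from station import observe,capture
import cv2
for n in("top","side"):
    c=capture(n);cv2.imwrite(f"pics/{n}1.png",c["frame"]);print(n,c["fx"],c["cx"],c["cy"],c["dist_coeffs"],c["view"])
o=observe();print(o["position"],o["tool_rot"],o["time"])
E
```

```text
pics
top 499.3180032227076 315.0186360014012 198.32784922362512 [-0.01462934  0.          0.          0.          0.        ] [[ 0.0062665  -0.99991985 -0.01100097 -0.04805249]
 [-0.98865917 -0.00454447 -0.15010797  0.5420624 ]
 [ 0.15004595  0.01181686 -0.9886084   1.53676626]
 [ 0.          0.          0.          1.        ]]
side 396.96193283235624 319.81018976018333 197.93663944215325 [0.02202423 0.         0.         0.         0.        ] [[ 0.80650075 -0.59089536 -0.01998032 -0.48534205]
 [-0.35519974 -0.45723533 -0.81533367  0.26969902]
 [ 0.47264117  0.66466422 -0.57864652  0.98069538]
 [ 0.          0.          0.          1.        ]]
[0.22002356 0.47628118 0.23076468] [-6.74401459e-01 -3.06806007e+00  1.91390445e-03] 0.1
```

View pics/top1.png

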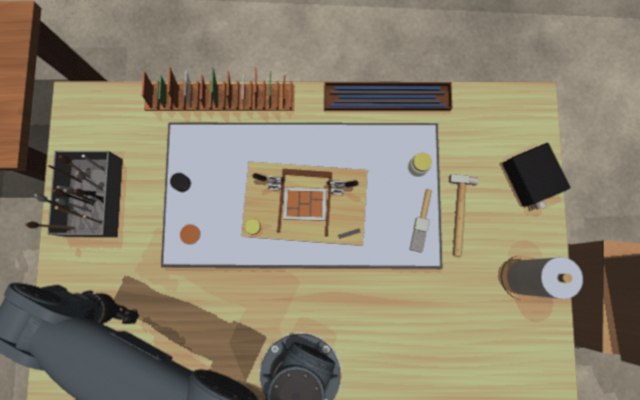

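View pics/side1.png

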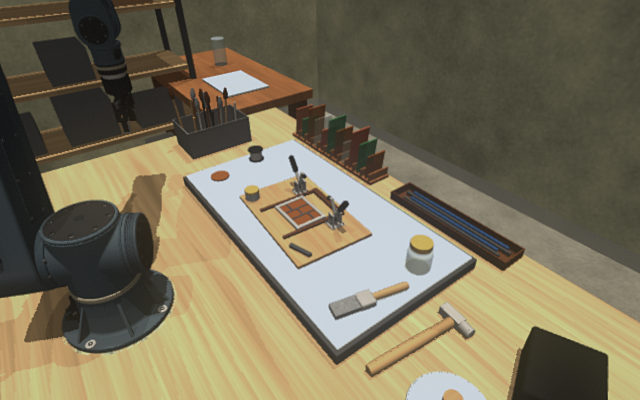

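The top view shows the board with corners near (248,162), (367,170), (364,245) and (242,237). The panel is at about (304,204), the stop bar at about (307,173), and the grips at about (261,178) and (350,184). I'll zoom in for better pixel positions.

Run:
```python
import cv2
f=cv2.imread("pics/top1.png")[152:252,236:372]
cv2.imwrite("pics/crop1.png",cv2.resize(f,(800,588),interpolation=cv2.INTER_CUBIC))
```

```text
(no output)
```

View pics/crop1.png

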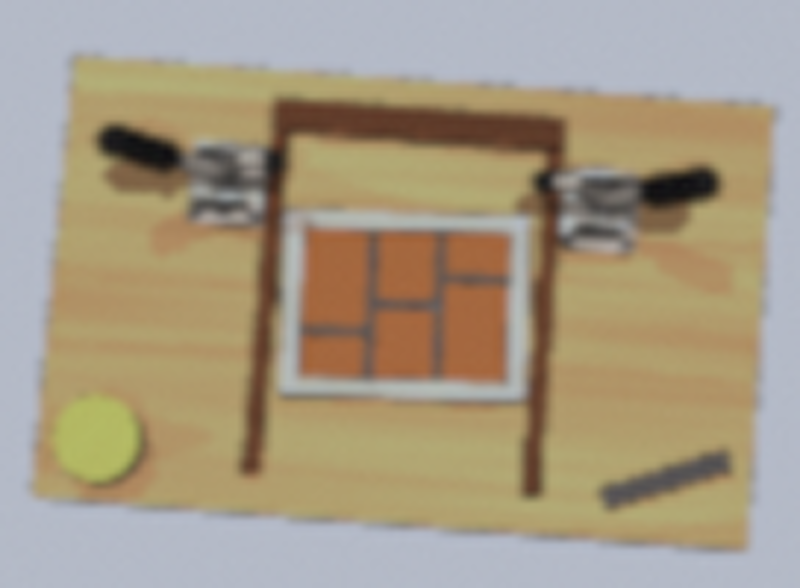

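The crop shows the board corners at (72,55), (778,105), (747,548) and (35,495). The panel corners are at (287,208), (533,215), (525,402) and (280,395), so it is slightly skewed to the guides. The grips run (108,135)-(180,160) and (712,182)-(645,190).

```bash
cat > h.py <<'E'
import numpy as np,cv2
from station import observe,capture
def ray(c,uv,z):
    K=np.array([[c["fx"],0,c["cx"]],[0,c["fy"],c["cy"]],[0,0,1.]])
    n=cv2.undistortPoints(np.array(uv,float).reshape(-1,1,2),K,np.array(c["dist_coeffs"]))[:,0]
    V=np.array(c["view"]);R=V[:3,:3];C=-R.T@V[:3,3]
    d=np.c_[n,np.ones(len(n))]@R
    return C+d*((np.asarray(z)-C[2])/d[:,2])[:,None]
def proj(c,P):
    K=np.array([[c["fx"],0,c["cx"]],[0,c["fy"],c["cy"]],[0,0,1.]]);V=np.array(c["view"])
    return cv2.projectPoints(np.array(P,float),cv2.Rodrigues(V[:3,:3])[0],V[:3,3],K,np.array(c["dist_coeffs"]))[0][:,0]
def fit2(A,B): # B=R A+t planar
    a,b=A.mean(0),B.mean(0);X=A-a;Y=B-b
    th=np.arctan2((X[:,0]*Y[:,1]-X[:,1]*Y[:,0]).sum(),(X*Y).sum());c,s=np.cos(th),np.sin(th);R=np.array([[c,-s],[s,c]])
    return th,R,b-R@a,np.abs(X@R.T-Y).max()
E
python3 - <<'E'
from h import *
c=capture("top")
cr=lambda p:[(236+(x+.5)/5.882-.5,152+(y+.5)/5.88-.5) for x,y in p]
b=ray(c,cr([(72,55),(778,105),(747,548),(35,495)]),[.052]*4)[:,:2]
th,R,t,e=fit2(np.array([[.12,.19],[.12,-.19],[-.12,-.19],[-.12,.19]]),b);print("board",th,t,e)
p=ray(c,cr([(287,208),(533,215),(525,402),(280,395)]),[.062]*4)[:,:2]
tp,_,tt,e=fit2(np.array([[.05,.065],[.05,-.065],[-.05,-.065],[-.05,.065]]),p);print("panel",tp,tt,e,"board frame",R.T@(tt-t),tp-th)
W=lambda x,y:R@[x,y]+t
for n,q in dict(push=(.035-.05,0),pivL=(.055,.1),pivR=(.055,-.1),gripL=(.055,.14),gripR=(.055,-.14),stop=(.085,0),nearL=(-.1,.065)).items(): print(n,W(*q))
print((np.array([ *proj(c,[[*W(.055,.1+.04),.052+.032+.0573],[*W(.055,-.14),.052+.032+.0573]])])-[236,152])*5.882)
for n,q in dict(tin=[(98,438)],bar=[(665,480)]).items(): print(n,R.T@(ray(c,cr(q),[.07])[0,:2]-t))
E
```

```text
board -0.0680271545039322 [ 0.52786727 -0.01334445] 0.0020188651401362445
panel -0.026390242937306588 [ 0.52302805 -0.01316214] 0.0006426377152684848 board frame [-0.00484041 -0.00014705] 0.041636911566625606
push [ 0.51290196 -0.01232483]
pivL [0.58953752 0.08268565]
pivR [ 0.57594258 -0.11685176]
gripL [0.59225651 0.12259313]
gripR [ 0.5732236  -0.15675924]
stop [ 0.61267067 -0.0191223 ]
nearL [0.43251692 0.05830268]
[[132.18247702 143.69636525]
 [684.32574094 182.96923814]]
tin [-0.08804097  0.15499984]
bar [-0.08824254 -0.14218638]
```

```bash
cat >> h.py <<'E'
from scipy.spatial.transform import Rotation as Ro
TH=-.068;T=np.array([.5279,-.0133])
def go(x,y,z): # board x,y, world z -> shift in tool axes now
    o=observe();c,s=np.cos(TH),np.sin(TH);p=np.r_[np.array([[c,-s],[s,c]])@[x,y]+T,z]
    r=Ro.from_rotvec(o["tool_rot"]);w=r.as_matrix()
    b=np.array([[c,s],[-s,c]])@(o["position"][:2]-T)
    print("t",o["time"],"boardxy",b.round(4),"z",o["position"][2].round(4),"F",np.round(o["wrist_force"],1),"shift",r.inv().apply(p-o["position"]).round(4),"twist",round(float(np.arctan2(w[1,1],w[0,1])-TH),4))
E
python3 -m handwheel '[{"linear":[0,0,0],"twist":0.149},{"linear":[0,0,0],"twist":0.149},{"linear":[0,0,0],"twist":0.149},{"linear":[0,0,0],"twist":0.149},{"linear":[0,0,0],"twist":0.149},{"linear":[0,0,0],"twist":0.149},{"linear":[0,0,0],"twist":0.149},{"linear":[0,0,0],"twist":0.149},{"linear":[0,0,0],"twist":0}]' 0 30
python3 -c "from h import *;go(-.085,0,.231)"
```

```text
time: 1.05
position: [0.2201, 0.4764, 0.231]
tool_rot: [2.283, 2.158, -0.001]
wrist_force: [0.4, 0.1, 0.3]
gripper_width: -0.0002
gripper_force: 0.0
t 1.05 boardxy [-0.3404  0.4677] z 0.231 F [0.4 0.1 0.3] shift [-4.706e-01  2.498e-01  2.000e-04] twist 0.0117
```

```bash
python3 -m handwheel '[{"linear":[-0.036,0.019,0],"twist":0.012},{"linear":[-0.036,0.019,0],"twist":0},{"linear":[-0.036,0.019,0],"twist":0},{"linear":[-0.036,0.019,0],"twist":0},{"linear":[-0.036,0.019,0],"twist":0},{"linear":[-0.036,0.019,0],"twist":0},{"linear":[-0.036,0.019,0],"twist":0},{"linear":[-0.036,0.019,0],"twist":0},{"linear":[-0.036,0.019,0],"twist":0},{"linear":[-0.036,0.019,0],"twist":0}]'
python3 -m handwheel '[{"linear":[-0.036,0.019,0],"twist":0},{"linear":[-0.036,0.019,0],"twist":0},{"linear":[-0.036,0.019,0],"twist":0},{"linear":[0,0,0],"twist":0},{"linear":[0,0,0],"twist":0}]'
python3 -c "
from h import *;go(-.085,0,.056)
c=capture('wrist');cv2.imwrite('pics/w1.png',c['frame'])"
```

```text
time: 2.05
position: [0.3868, 0.1034, 0.2314]
tool_rot: [2.288, 2.153, 0.0]
wrist_force: [1.0, 0.2, -0.2]
gripper_width: 0.0001
gripper_force: 0.0
time: 2.55
position: [0.4362, -0.0073, 0.231]
tool_rot: [-2.292, -2.148, 0.001]
wrist_force: [-0.2, 0.7, -0.3]
gripper_width: 0.0003
gripper_force: 0.0
t 2.55 boardxy [-0.0919 -0.0003] z 0.231 F [-0.2  0.7 -0.3] shift [0.0002 0.0071 0.175 ] twist 0.003
```

View pics/w1.png

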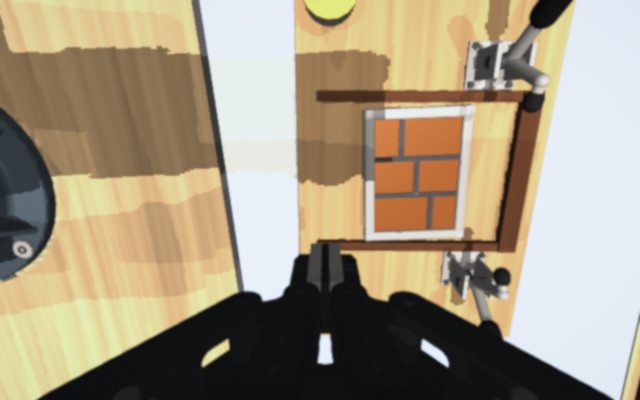

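The wrist view agrees with the estimate: the near panel edge is at column 370, and the guides are at rows 95 and 243. I'll descend behind the panel.

```bash
python3 -m handwheel '[{"linear":[0,0,0.03],"twist":0.003},{"linear":[0,0,0.03],"twist":0},{"linear":[0,0,0.03],"twist":0},{"linear":[0,0,0.03],"twist":0},{"linear":[0,0,0.03],"twist":0},{"linear":[0,0,0.015],"twist":0},{"linear":[0,0,0.008],"twist":0},{"linear":[0,0,0],"twist":0},{"linear":[0,0,0],"twist":0}]'
python3 -c "
from h import *;go(-.03,0,.057)"
```

```text
time: 3.5
position: [0.4366, -0.006, 0.059]
tool_rot: [2.295, 2.145, 0.001]
wrist_force: [-0.2, -1.1, -0.1]
gripper_width: -0.0001
gripper_force: 0.0
t 3.5 boardxy [-0.0916  0.0011] z 0.059 F [-0.2 -1.1 -0.1] shift [-0.0011  0.0616  0.0021] twist 0.0006
```

```bash
python3 -m handwheel '[{"linear":[-0.001,0.006,0.002],"twist":0},{"linear":[0,0.006,0],"twist":0},{"linear":[0,0.005,0],"twist":0},{"linear":[0,0.005,0],"twist":0},{"linear":[0,0.005,0],"twist":0},{"linear":[0,0.005,0],"twist":0},{"linear":[0,0.005,0],"twist":0},{"linear":[0,0.005,0],"twist":0},{"linear":[0,0.005,0],"twist":0},{"linear":[0,0.004,0],"twist":0}]'
python3 -c "
from h import *;go(-.03,0,.057)"
```

```text
time: 4.5
position: [0.4874, -0.0111, 0.0562]
tool_rot: [2.297, 2.143, -0.0]
wrist_force: [-1.8, -0.1, -0.1]
gripper_width: 0.0003
gripper_force: 0.9
t 4.5 boardxy [-0.0405 -0.0005] z 0.0562 F [-1.8 -0.1 -0.1] shift [ 0.0005  0.0105 -0.0008] twist -0.001
```

```bash
for i in 1 2 3; do python3 -m handwheel '[{"linear":[0,0.002,0],"twist":0},{"linear":[0,0.002,0],"twist":0},{"linear":[0,0,0],"twist":0}]' >/dev/null
python3 -c "
from h import *;go(-.03,0,.057)"; done
```

```text
t 4.8 boardxy [-0.0366 -0.0005] z 0.0563 F [-0.7 -0.3 -0.3] shift [ 0.0005  0.0066 -0.0007] twist -0.001
t 5.1 boardxy [-0.0325 -0.0006] z 0.0564 F [-0.  -0.4 -0.5] shift [ 0.0006  0.0025 -0.0006] twist -0.001
t 5.4 boardxy [-0.0285 -0.0006] z 0.0564 F [-0.4  1.1  0.8] shift [ 0.0006 -0.0015 -0.0006] twist -0.0011
```

```bash
for i in 1 2 3; do python3 -m handwheel '[{"linear":[0,0.001,0],"twist":0},{"linear":[0,0.001,0],"twist":0},{"linear":[0,0.001,0],"twist":0},{"linear":[0,0,0],"twist":0}]' >/dev/null
python3 -c "
from h import *;go(-.03,0,.057)"; done
python3 -c "
from h import *
c=capture('wrist');cv2.imwrite('pics/w2.png',c['frame'])"
```

```text
t 5.8 boardxy [-0.0257 -0.0005] z 0.0563 F [-1.8  0.3  1.9] shift [ 0.0005 -0.0043 -0.0007] twist -0.001
t 6.2 boardxy [-0.0227 -0.0005] z 0.0563 F [-1.3 -0.1  2. ] shift [ 0.0005 -0.0073 -0.0007] twist -0.001
t 6.6 boardxy [-0.0214 -0.0005] z 0.0561 F [-7.5  0.6  4.6] shift [ 0.0005 -0.0086 -0.0009] twist -0.001
```

View pics/w2.png

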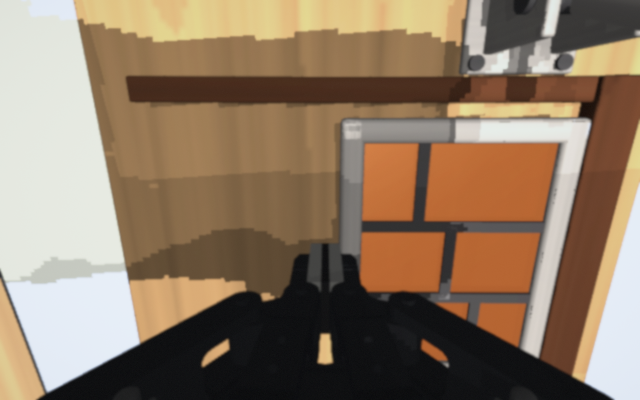

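The wrist view shows the panel's far edge (590,118)-(530,360) at the stop's face, and the force is rising. I'll press a little more.

```bash
for i in 1 2 3; do python3 -m handwheel '[{"linear":[0,0.001,0],"twist":0},{"linear":[0,0.001,0],"twist":0},{"linear":[0,0,0],"twist":0}]' >/dev/null
python3 -c "
from h import *;go(-.03,0,.057)"; done
python3 -c "
from h import *
c=capture('wrist');cv2.imwrite('pics/w3.png',c['frame'])
R=np.array([[np.cos(TH),-np.sin(TH)],[np.sin(TH),np.cos(TH)]])
for p in [(.085,.065),(.085,0),(-.015,.065)]: print(proj(c,[[*(R@p+T),.062]]))"
```

```text
t 6.95 boardxy [-0.0212 -0.0005] z 0.0558 F [-14.1   1.4   9.6] shift [ 0.0005 -0.0088 -0.0011] twist -0.0009
t 7.25 boardxy [-0.0211 -0.0005] z 0.0556 F [-18.9   2.1  13.9] shift [ 0.0005 -0.0089 -0.0013] twist -0.0007
t 7.55 boardxy [-0.0209 -0.0005] z 0.0556 F [-27.7   2.4  21.7] shift [ 0.0005 -0.0091 -0.0013] twist -0.0008
[[599.72719173 117.25149728]]
[[564.94773571 267.58868858]]
[[342.25412488 118.13666735]]
```

View pics/w3.png

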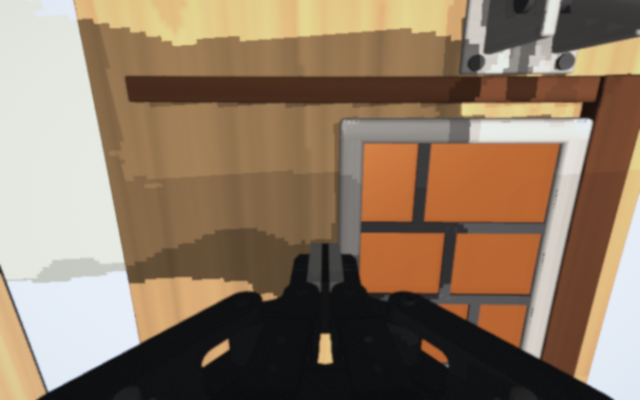

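The panel is hard against the stop and square (force 28 N, stalled). Next I'll back off, rise, and go to the outside of the left clamp.

```bash
python3 -m handwheel '[{"linear":[0,-0.01,0],"twist":0},{"linear":[0,-0.015,0],"twist":0},{"linear":[0,-0.015,0],"twist":0},{"linear":[0,0,-0.03],"twist":0},{"linear":[0,0,-0.04],"twist":0},{"linear":[0,0,-0.04],"twist":0},{"linear":[0,0,-0.04],"twist":0},{"linear":[0,0,0],"twist":0},{"linear":[0,0,0],"twist":0}]'
python3 -c "
from h import *;go(.055,.2,.21)"
```

```text
time: 8.5
position: [0.4753, -0.0102, 0.2073]
tool_rot: [2.295, 2.142, 0.004]
wrist_force: [-0.5, 0.4, -0.1]
gripper_width: 0.0004
gripper_force: 0.0
t 8.5 boardxy [-0.0527 -0.0005] z 0.2073 F [-0.5  0.4 -0.1] shift [ 0.2006  0.1075 -0.0023] twist -0.001
```

```bash
python3 -m handwheel '[{"linear":[0.025,0.0135,0],"twist":0},{"linear":[0.025,0.0135,0],"twist":0},{"linear":[0.025,0.0135,0],"twist":0},{"linear":[0.025,0.0135,0],"twist":0},{"linear":[0.025,0.0135,0],"twist":0},{"linear":[0.025,0.0135,0],"twist":0},{"linear":[0.025,0.0135,0],"twist":0},{"linear":[0.025,0.0135,0],"twist":0},{"linear":[0,0,0],"twist":0},{"linear":[0,0,0],"twist":0}]'
python3 -m handwheel '[{"linear":[0,0,0.025],"twist":0},{"linear":[0,0,0.025],"twist":0},{"linear":[0,0,0.017],"twist":0},{"linear":[0,0,0],"twist":0}]'
python3 -c "
from h import *;go(.055,.12,.14)
c=capture('side');cv2.imwrite('pics/s2.png',cv2.resize(c['frame'][100:260,200:400],(800,640)[:2] if 0 else (750,600),interpolation=2))"
```

```text
time: 9.5
position: [0.5951, 0.1821, 0.2044]
tool_rot: [-2.295, -2.144, 0.004]
wrist_force: [-0.2, 0.3, 0.2]
gripper_width: -0.0001
gripper_force: 0.0
time: 9.9
position: [0.5934, 0.1803, 0.1366]
tool_rot: [-2.296, -2.141, 0.007]
wrist_force: [0.0, 0.1, -0.6]
gripper_width: 0.0001
gripper_force: 0.0
t 9.9 boardxy [0.0522 0.1976] z 0.1366 F [ 0.   0.1 -0.6] shift [-0.0776  0.0029 -0.0033] twist -0.002
```

View pics/s2.png

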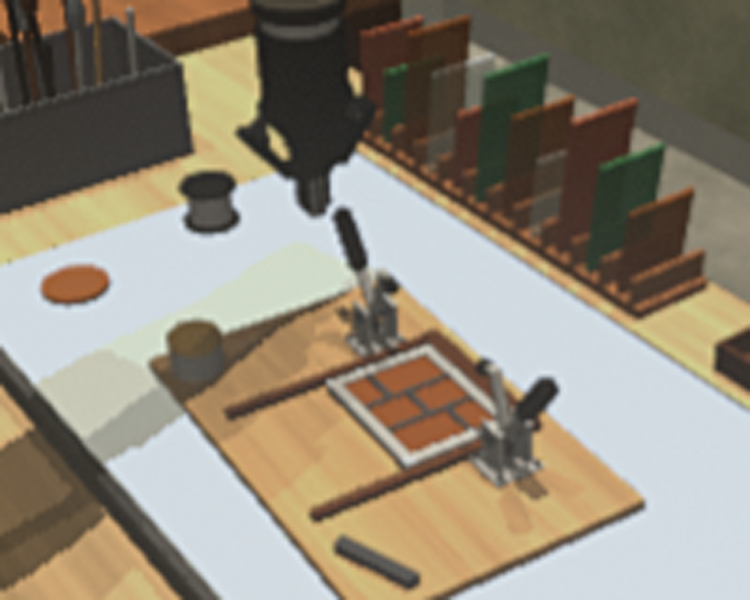

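The side view shows the panel against the stop, both clamps still open, and the fingertips (315,210) outside the left handle top (345,215). I'll push inward.

```bash
python3 -m handwheel '[{"linear":[-0.015,0.003,-0.003],"twist":0},{"linear":[-0.01,0,0],"twist":0},{"linear":[-0.01,0,0],"twist":0},{"linear":[-0.008,0,0],"twist":0},{"linear":[-0.008,0,0],"twist":0},{"linear":[-0.008,0,0],"twist":0},{"linear":[-0.008,0,0],"twist":0},{"linear":[-0.008,0,0],"twist":0}]'
python3 -c "
from h import *;go(.055,.1,.14)"
python3 -m handwheel '[{"linear":[-0.006,0,0],"twist":0},{"linear":[-0.006,0,0],"twist":0},{"linear":[-0.006,0,0],"twist":0},{"linear":[-0.005,0,0],"twist":0},{"linear":[0,0,0],"twist":0}]'
python3 -c "
from h import *;go(.055,.1,.14)
c=capture('side');cv2.imwrite('pics/s3.png',cv2.resize(c['frame'][100:260,200:400],(750,600),interpolation=2))"
```

```text
time: 10.75
position: [0.5934, 0.1058, 0.1426]
tool_rot: [2.297, 2.143, -0.0]
wrist_force: [0.0, 0.9, 0.6]
gripper_width: -0.0001
gripper_force: 0.4
t 10.75 boardxy [0.0573 0.1233] z 0.1426 F [0.  0.9 0.6] shift [-0.0233 -0.0022  0.0026] twist -0.0014
time: 11.25
position: [0.5917, 0.0833, 0.1422]
tool_rot: [2.297, 2.143, -0.001]
wrist_force: [0.4, 0.7, -0.7]
gripper_width: 0.0003
gripper_force: 0.0
t 11.25 boardxy [0.0571 0.1007] z 0.1422 F [ 0.4  0.7 -0.7] shift [-0.0007 -0.0021  0.0022] twist -0.0016
```

View pics/s3.png

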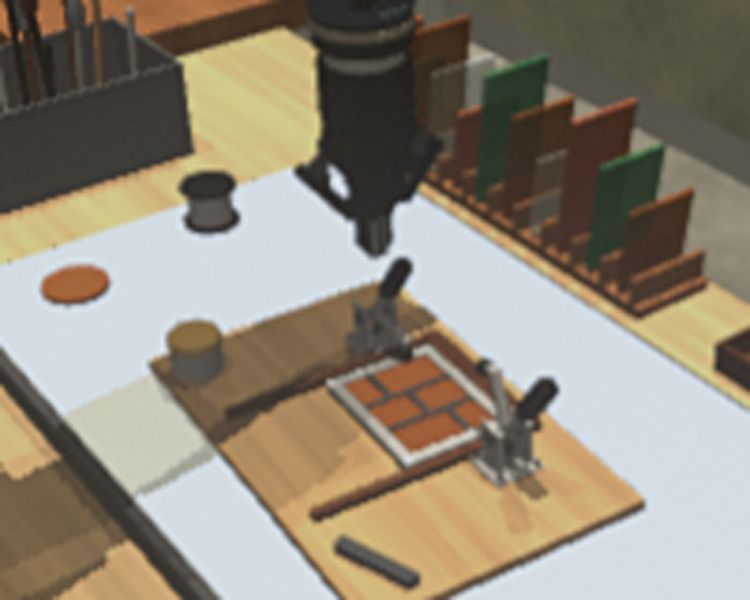

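The left clamp has snapped shut with its foot on the panel at (403,350). Now the right clamp.

```bash
python3 -m handwheel '[{"linear":[0.03,0,0],"twist":0},{"linear":[0,0,-0.04],"twist":0},{"linear":[0,0,-0.035],"twist":0},{"linear":[0,0,0],"twist":0},{"linear":[-0.04,0,0],"twist":0},{"linear":[-0.04,0,0],"twist":0},{"linear":[-0.04,0,0],"twist":0},{"linear":[-0.04,0,0],"twist":0},{"linear":[-0.04,0,0],"twist":0},{"linear":[-0.04,0,0],"twist":0}]'
python3 -m handwheel '[{"linear":[-0.04,0,0],"twist":0},{"linear":[-0.04,0,0],"twist":0},{"linear":[0,0,0],"twist":0},{"linear":[0,0,0],"twist":0}]'
python3 -c "
from h import *;go(.055,-.2,.14)"
```

```text
time: 12.3
position: [0.577, -0.1268, 0.2169]
tool_rot: [-2.296, -2.144, 0.0]
wrist_force: [1.6, -0.5, -0.3]
gripper_width: 0.0002
gripper_force: 0.0
time: 12.7
position: [0.5716, -0.206, 0.2167]
tool_rot: [-2.298, -2.141, 0.0]
wrist_force: [0.1, 0.9, -0.2]
gripper_width: -0.0
gripper_force: 0.0
t 12.7 boardxy [ 0.0566 -0.1893] z 0.2167 F [ 0.1  0.9 -0.2] shift [-0.0107 -0.0016  0.0767] twist -0.0029
```

```bash
python3 -m handwheel '[{"linear":[-0.011,0,0],"twist":0},{"linear":[0,0,0.025],"twist":0},{"linear":[0,0,0.025],"twist":0},{"linear":[0,0,0.025],"twist":0},{"linear":[0,0,0],"twist":0},{"linear":[0.015,0,0],"twist":0},{"linear":[0.01,0,0],"twist":0},{"linear":[0.01,0,0],"twist":0},{"linear":[0.008,0,0],"twist":0},{"linear":[0.008,0,0],"twist":0}]'
python3 -c "
from h import *;go(.055,-.1,.14)"
python3 -m handwheel '[{"linear":[0.008,0,0],"twist":0},{"linear":[0.008,0,0],"twist":0},{"linear":[0.008,0,0],"twist":0},{"linear":[0.008,0,0],"twist":0},{"linear":[0.008,0,0],"twist":0},{"linear":[0.008,0,0],"twist":0},{"linear":[0,0,0],"twist":0}]'
python3 -c "
from h import *;go(.055,-.1,.14)"
python3 -m handwheel '[{"linear":[-0.03,0,0],"twist":0},{"linear":[0,0,-0.04],"twist":0},{"linear":[0,0,-0.04],"twist":0},{"linear":[-0.03,0,-0.03],"twist":0},{"linear":[-0.03,0,0],"twist":0},{"linear":[0,0,0],"twist":0},{"linear":[0,0,0],"twist":0}]'
python3 -c "
from h import *;
c=capture('side');cv2.imwrite('pics/s4.png',cv2.resize(c['frame'][100:260,200:400],(750,600),interpolation=2))"
```

```text
time: 13.7
position: [0.5755, -0.1658, 0.1444]
tool_rot: [2.293, 2.14, -0.001]
wrist_force: [-1.5, -5.9, 3.4]
gripper_width: 0.0006
gripper_force: 2.9
t 13.7 boardxy [ 0.0578 -0.149 ] z 0.1444 F [-1.5 -5.9  3.4] shift [ 0.049  -0.0029  0.0042] twist -0.001
time: 14.4
position: [0.5778, -0.1163, 0.1421]
tool_rot: [-2.295, -2.144, 0.0]
wrist_force: [-0.1, 0.2, -0.6]
gripper_width: 0.0001
gripper_force: 0.0
t 14.4 boardxy [ 0.0568 -0.0994] z 0.1421 F [-0.1  0.2 -0.6] shift [-0.0006 -0.0018  0.0021] twist 0.0002
time: 15.1
position: [0.5714, -0.2078, 0.2519]
tool_rot: [-2.298, -2.141, 0.0]
wrist_force: [-0.4, -0.7, -0.5]
gripper_width: 0.0003
gripper_force: 0.0
```

View pics/s4.png

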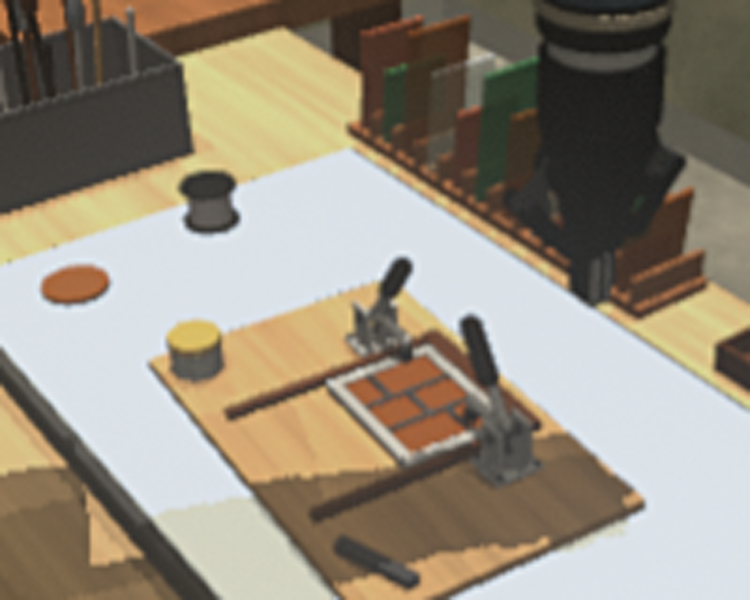

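Both clamps are shut with their feet on the panel at (403,350) and (465,412), the panel is against the stop, and the arm is clear.

```bash
python3 -c "
from station import job_done;print(job_done())"
```

```text
the job is handed in; nothing more can be done
None
```

I handed the job in with the panel pushed flush against the end stop, then both clamps snapped shut on it and the arm clear; the last picture shows this, but the system gave no verdict.

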